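# Bring the open jar to the front and hold the carousel

### The job

I want to put the lid that lies on the round coaster back on its own jar, the one of the carousel's three open white jars that has the lid's diameter. Grip the carousel by the knob on its centre post and turn it, slowly and smoothly, until that jar stands squarely at the front, in line with the peg on the base's tongue; let go and regrip on the way if you need to. Then finish holding: keep the knob gripped between the fingers and the carousel still, do not let go at the end, and leave the lids and everything else on the ledge where they are.

Things in the scene. Friction and masses are not known exactly. Their poses are not given: they have to be found in the camera images.
- knob_mid (a point): the carousel's birch knob: a round upright knob, 36 dia x 38 high (rims rounded 3 mm), on a 16 dia steel post in the middle of the turning tray. This point is on the turning axis at mid grip height, z = 179 mm (knob top at z = 196, its full diameter spans z = 165 to 193; post below it). Nothing else on the carousel rises above z = 122. It may be gripped at any yaw.
- carousel: the turning part (tray, jars, post and knob, one rigid piece) on its fixed base; origin on the vertical turning axis at the ledge surface, its x axis points to the small jar. It may be turned either way, no stop within a full turn from the start. It turns easily (light friction about 0.03 N m, slight damping), no spring, and stays where it is left.
- base: fixed round birch base of the carousel under the tray, 210 dia x 14 high, origin on the turning axis at the ledge surface; its +x axis points to the carousel's front, along a 24 mm wide tongue. The tray above is a birch disc of 270 dia, top at z = 32.
- tongue_peg (a point): top of the round upright peg (24 dia, top at z = 30) at the end of the base's tongue, 178 mm from the axis: it marks the front and juts out beyond the tray
- front_spot (a point): point 85 mm from the turning axis towards the tongue peg, at tray-top height: a jar is exactly at the front when its axis passes through this point
- jar_small (a point): the small of three open white ceramic jars fixed in the tray, all with axes 85 mm from the turning axis; 46 dia x 70 high, placed at 0; this point is the centre of its mouth
- lid_small: loose white ceramic lid of the small jar, 46 dia (as the jar) x 26 high with a small finger knob; origin at the centre of its underside. Lies on one of the three coasters.
- jar_medium (a point): the medium of three open white ceramic jars fixed in the tray, all with axes 85 mm from the turning axis; 64 dia x 80 high, placed 120 deg counter-clockwise (from above) of the small one; this point is the centre of its mouth
- lid_medium: loose white ceramic lid of the medium jar, 64 dia (as the jar) x 26 high with a small finger knob; origin at the centre of its underside. Lies on one of the three coasters.
- jar_large (a point): the large of three open white ceramic jars fixed in the tray, all with axes 85 mm from the turning axis; 82 dia x 90 high, placed 240 deg counter-clockwise of the small one; this point is the centre of its mouth
- lid_large: loose white ceramic lid of the large jar, 82 dia (as the jar) x 26 high with a small finger knob; origin at the centre of its underside. Lies on one of the three coasters.
- coaster_round: the round birch coaster, 96 dia x 8 thick, fixed to the ledge; origin at the centre of its underside. The lid lying on it tells which jar is wanted.
- coaster_square_a: a square birch coaster, 92 x 92 x 8 thick, fixed; another lid lies on it; not the one meant
- coaster_square_b: a square birch coaster, 92 x 92 x 8 thick, fixed; another lid lies on it; not the one meant
- glass_jar: smoked glass jar with hinged stainless lid (shut), 90 dia x 127 high; loose bystander, to be left alone; origin at the centre of its underside
- planter: terracotta mini planter, 80 dia, 90 high with plant; loose bystander, to be left alone; origin at the centre of its underside
- dish_stack: three-tier set of white ceramic dishes on a stem, 140 dia x 134 high; loose bystander, to be left alone; origin at the centre of its underside
- candle_cup: smoked glass candle cup, 60 dia x 40 high; loose bystander, to be left alone; origin at the centre of its underside
- pebble: grey stone pebble, 60 dia x 23 high; loose bystander, to be left alone; origin at the centre of its underside

How it is judged:
On the way, in this order (a step that is already met when the one before it is completed fails the run):
1. the carousel's knob is gripped (contact force between the fingers and carousel above 4 N and horizontal distance between the grasp point and knob_mid below 0.03 m and z of the grasp point in the frame of knob_mid below 0.033 m), for 0.1 s.
2. the jar that the lid on the round coaster fits is at the front, the knob still gripped and the carousel still (all of step 1 and ((horizontal distance between lid_small and coaster_round below 0.03 m and horizontal distance between jar_small and front_spot below 0.012 m) or (horizontal distance between lid_medium and coaster_round below 0.03 m and horizontal distance between jar_medium and front_spot below 0.012 m) or (horizontal distance between lid_large and coaster_round below 0.03 m and horizontal distance between jar_large and front_spot below 0.012 m)) and angular speed of carousel below 0.06 rad/s), for 0.3 s.
At the end, for the whole second after the job is handed in: The jar of the same diameter as the lid on the round coaster has its axis within 12 mm (about 8 degrees) of the front spot; the fingers grip the knob with more than 4 N, the TCP within 30 mm of its axis and no more than 33 mm above the middle of the knob; the carousel turns slower than 0.06 rad/s (all of step 2); the arm keeps its last pose, push and grip.
It fails at once if the carousel is spun faster than 3 rad/s (angular speed of carousel above 3 rad/s).
It fails at once if a lid is shifted by more than 10 mm (distance of any of lid_small, lid_medium, lid_large from where it was at the start of the episode above 0.01 m).
It fails at once if a bystander is shifted by more than 15 mm (distance of any of glass_jar, planter, dish_stack, candle_cup, pebble from where it was at the start of the episode above 0.015 m).
It also fails if it takes over 51 s, if anything falls off the work surface, if the arm or the gripper's body presses on something with over 40 N, if the wrist force passes 120 N, or if a joint passes its speed limit or range.

### The arm

A 6-joint arm with a two-finger parallel gripper is mounted at the origin on the work surface. World frame = base frame: x ahead of the robot, y to its left, z up, the work surface at z = 0. Lengths are in m, angles in rad, forces in N, time in s.
With the tool pointing down it reaches from about 0.35 to 0.925 m from the base axis. Payload 6.4 kg.
Tool frame: the origin (TCP) lies between the finger pads, 19 mm behind the fingertips; this is the grasp point; z points along the fingers, y is the line along which they close (so a half turn about z gives the same grasp; the last joint's range is limited). The gripper opens to 85 mm and grips with 20 to 120 N. Pads are 22 mm wide; open, the fingers measure 114 mm over their backs; the gripper's body (76 mm by 85 mm) begins 54 mm behind the grasp point. The pads swing forward as they close: fully open they stand 13 mm farther back than shut.
Start: joints at [1.064, 0.245, 1.558, -0, 1.339, -0.174], TCP at [0.212, 0.614, 0.25] pointing down, gripper open.
Joint ranges: [-3.13, 3.13], [-1.02, 2.26], [0.13, 2.54], [-0.95, 4.09], [0.21, 2.88], [-2.74, 2.74]. Speed limits (rad/s): [2.57, 2.57, 3.14, 3.14, 3.14, 3.14].

### API

Orientations are given as a rotation vector (axis times angle).
In Python, from plant import r gives the robot as it stands.
- The arm moves only by the tool creep_tool, called after ">>>" as name(argument=value, ...), one argument or row to a line, values as JSON. Schema: {"type":"object","properties":{"segments":{"type":"array","items":{"type":"array","items":{"type":"number"},"minItems":6,"maxItems":6},"minItems":1,"maxItems":12},"finger_gap":{"type":"number"},"only":{"type":"string"},"quiet":{"type":"boolean"},"lines":{"type":"string"}},"required":["segments"],"additionalProperties":false}. segments is a list of rows, 1 to 12 of them, each of 6 numbers: dx, dy, dz in shares of the most that a row can go, 1 being 62.5 mm, then a rotation vector rx, ry, rz in units of 0.25 rad; each row shifts and turns the commanded pose from where the row before left it, along the tool's axes as they then stand; what a row does not reach is not made up. A row lasts 1/8 s, in which the tool goes at most 0.0625 m and 0.188 rad, less where a joint would pass 70% of its speed; a pose out of reach is approached as far as the arm can. finger_gap is the finger opening in m, set as the call begins (left out keeps the last). The fingers move at their own pace and stop on an object; the grip force is fixed at half the most. Time passes only in rows, so rows that do not move let the fingers close. The tool returns the time, the measured TCP pose, the force, the opening and the grip force at its end. only (a regular expression) keeps the lines of the reply that match it, lines (a string "A,B") keeps lines A to B, and quiet returns only ok. Input that does not fit is refused with a message, and nothing moves.
- r.get_obs(): the state, without advancing time (a new reading comes with each control period).
- r.capture(name): name is "scene" or "side" or "wrist"; returns a dict with "color" (480x640x3 uint8, blue, green, red), "camera_matrix" (3x3 intrinsics, pixels), "k1" (the pictures are not rectified: a ray, as slopes to the right and down, at radius r is drawn at 1 + k1 r^2 times it, then the intrinsics apply), "R" (3x3) and "t" (3): a world point X has camera coordinates R X + t. Camera axes: x right, y down, z forward; pixel columns grow to the right and rows downward; lengths in m; the calibration is good to about 2 mm. A picture is of the moment at which its call begins. There is no depth.
- r.close_job(): hands the job in; it is judged then, once.
The state is a dict: "clock": time; "joint_positions": joint angles; "qd": joint speeds; "joint_torque": joint torques, N m; "tool_pos": TCP position; "orientation": TCP orientation; "ft_force": force on the tool from outside, world axes, zero at the start; "ft_torque": the same for the moment, N m; "opening": finger opening in m; "finger_force": force on a finger pad.
Only numpy, scipy, OpenCV 4.12 (cv2) and the standard library are available. Lean on these libraries where they do the work, as an engineer would, in place of code of your own. Each camera call takes 0.05 s, during which the arm holds its last target. There are 200 camera calls.

## Working session

There is one attempt and no reset: what is moved stays moved. The work goes in short steps, Python scripts to look and compute and a tool call to move; the robot and the scene stay as the last step left them, time stands still between calls to the robot, and variables do not carry over. Pictures are saved under pics/ and viewed, at most 10 in all, crops included, and the job is handed in when it is done.

```bash
ls; mkdir -p pics; cat > h.py <<'E'
import numpy as np,cv2,json
from plant import r
def cap(n,f):
    c=r.capture(n); cv2.imwrite('pics/'+f+'.png',c['color'])
    np.savez('pics/'+f+'.npz',K=c['camera_matrix'],k1=c['k1'],R=c['R'],t=c['t'])
def world(f,u,v,z):
    c=np.load('pics/'+f+'.npz');K=c['K']
    p=cv2.undistortPoints(np.array([[[u,v]]],float),K,np.array([float(c['k1']),0,0,0]),None,None,None,)[0,0]
    d=c['R'].T@np.r_[p,1];o=-c['R'].T@c['t']
    return o+d*(z-o[2])/d[2]
def pix(f,X):
    c=np.load('pics/'+f+'.npz')
    return cv2.projectPoints(np.array([X],float),cv2.Rodrigues(c['R'])[0],c['t'],c['K'],np.array([float(c['k1']),0,0,0]))[0].ravel()
E
python3 - <<'E'
from h import *
cap('scene','s0');cap('side','d0')
o=r.get_obs();print(o['clock'],o['tool_pos'],o['orientation'],o['joint_positions'])
E
```

```text
pics
plant.py
0.1 [0.21211767 0.61392283 0.24896066] [-5.20311801e-01 -3.09760777e+00  2.63425827e-03] [ 1.06389213e+00  2.45793410e-01  1.55888906e+00 -5.28475585e-06
  1.33868785e+00 -1.74065786e-01]
```

View pics/s0.png

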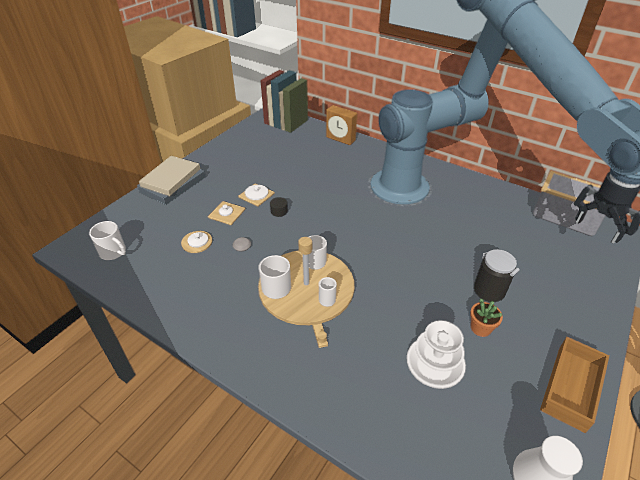

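View pics/d0.png

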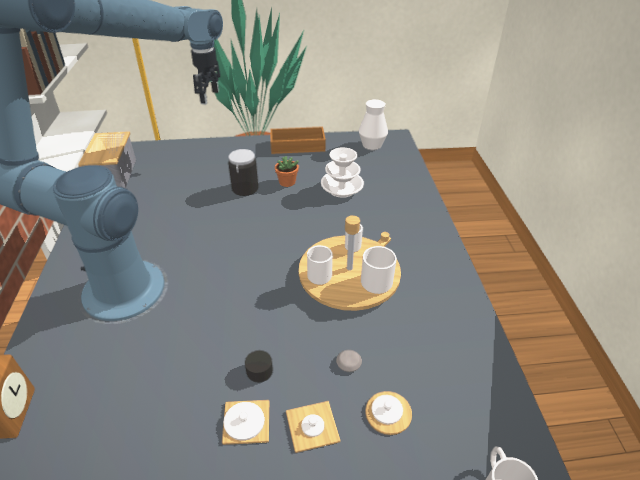

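Round coaster (side ≈ 389,412) holds what looks like the medium lid. The lids at 244,420 and 313,426 look large and small. I'll enlarge to measure them.

```bash
python3 - <<'E'
from h import *
a=cv2.imread('pics/d0.png')[390:450,215:420];b=cv2.imread('pics/d0.png')[205:310,290:410];c=cv2.imread('pics/s0.png')[230:352,250:362]
o=np.zeros((600,800,3),np.uint8)
A=cv2.resize(a,None,fx=3.5,fy=3.5,interpolation=2);o[:A.shape[0],:A.shape[1]]=A
B=cv2.resize(b,None,fx=3.2,fy=3.2,interpolation=2);o[212:212+B.shape[0],:B.shape[1]]=B
C=cv2.resize(c,None,fx=3,fy=3,interpolation=2);o[212:212+C.shape[0],400:400+C.shape[1]]=C
cv2.imwrite('pics/crop.png',o)
E
```

```text
(no output)
```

View pics/crop.png

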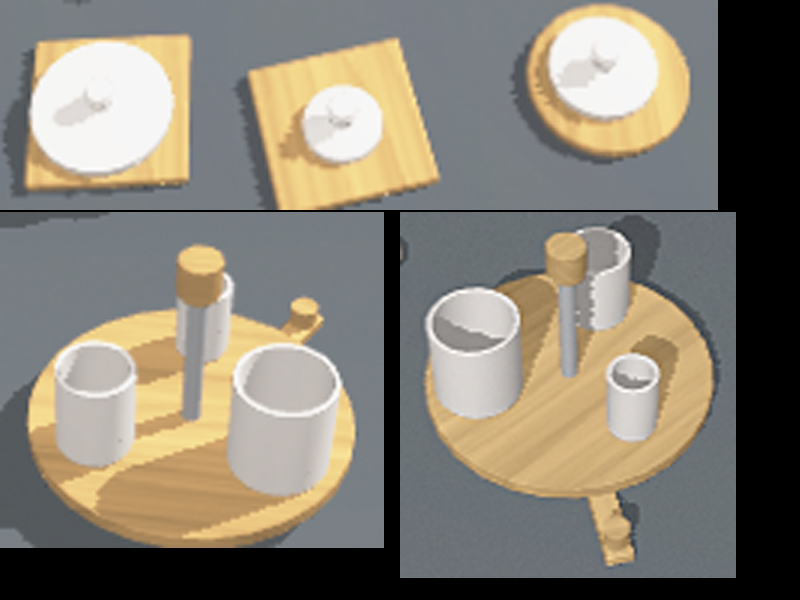

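The lid/coaster width ratio is 108/162 ≈ 0.67, which matches 64/96, so the medium jar is wanted. Next I locate the knob, peg and jars.

```bash
python3 - <<'E'
from h import *
S=lambda x,y:('s0',250+(x-400)/3,230+(y-212)/3)
D=lambda x,y:('d0',290+x/3.2,205+(y-212)/3.2)
P={}
for n,a,z in [('knob',S(567,243),.196),('knob',D(201,259),.196),('peg',S(617,523),.03),('peg',D(306,304),.03),('small',S(632,371),.102),('large',S(474,318),.122),('large',D(289,381),.122),('med',D(95,370),.112),('med',S(600,256),.112)]:
    P[n]=P.get(n,[])+[world(*a,z)]; print(n,P[n][-1].round(4))
m={k:np.mean(v,0)[:2] for k,v in P.items()}
for it in range(1): k=m['knob']
for n in m:
    d=m[n]-k;print(n,np.hypot(*d).round(4),np.degrees(np.arctan2(d[1],d[0])).round(1))
for n,u,v in [('glass',498,262),('dish',443,333),('plant',487,310)]:print(n,world('s0',u,v,.1))
E
```

```text
knob [ 0.5992 -0.0017  0.196 ]
knob [ 0.5975 -0.0044  0.196 ]
peg [0.7174 0.1274 0.03  ]
peg [0.72   0.1292 0.03  ]
small [0.6205 0.0794 0.102 ]
large [ 0.6601 -0.061   0.122 ]
large [ 0.6599 -0.0654  0.122 ]
med [ 0.5153 -0.0298  0.112 ]
med [ 0.5248 -0.0174  0.112 ]
knob 0.0 0.0
peg 0.1782 47.5
small 0.0854 74.9
large 0.0861 -44.3
med 0.0809 -165.3
glass [0.29754838 0.42905728 0.1       ]
dish [0.6003583  0.39173926 0.1       ]
plant [0.47603242 0.45720236 0.1       ]
```

Three-jar fit: the medium jar is at about 195.5° and the front is at 47.5°, so I need a turn of about −148°. Keeping the current yaw puts joint 6 near −71° at the knob, so one grip can cover it. Moving over the knob now.

Careful with the scale: shifts go in shares of 62.5 mm and turns go in units of 0.25 rad. That gives: -0.047 m is -0.752, -0.038 m is -0.608.

>>> creep_tool(
  segments=[
    [-0.48, -0.384, 0, 0, 0, 0],
    [-0.752, -0.608, 0, 0, 0, 0],
    [-0.752, -0.608, 0, 0, 0, 0],
    [-0.752, -0.608, 0, 0, 0, 0],
    [-0.752, -0.608, 0, 0, 0, 0],
    [-0.752, -0.608, 0, 0, 0, 0],
    [-0.752, -0.608, 0, 0, 0, 0],
    [-0.752, -0.608, 0, 0, 0, 0],
    [-0.752, -0.608, 0, 0, 0, 0],
    [-0.752, -0.608, 0, 0, 0, 0],
    [-0.752, -0.608, 0, 0, 0, 0],
    [-0.64, -0.48, 0, 0, 0, 0],
  ],
  finger_gap=0.085,
)

```text
clock: 1.6
tool_pos: [0.5816, 0.0256, 0.2496]
orientation: [-0.522, -3.097, 0.0]
ft_force: [0.4, 0.7, -0.1]
opening: 0.0853
finger_force: 0.0
```

```bash
cat > m.py <<'E'
from h import *
from scipy.spatial.transform import Rotation as Ro
o=r.get_obs();T=Ro.from_rotvec(o['orientation'])
print(o['clock'],o['joint_positions'].round(3),o['tool_pos'].round(4))
print('to go',T.inv().apply(np.array([.5983,-.003,.180])-o['tool_pos']).round(4),'yaw',np.degrees(np.arctan2(*T.as_matrix()[[1,0],0])))
E
python3 m.py
```

```text
1.6 [-0.151  0.089  1.735  0.     1.318 -1.387] [0.5816 0.0256 0.2496]
to go [-0.0252 -0.0215  0.0696] yaw 160.8615290732305
```

>>> creep_tool(
  segments=[
    [-0.2016, -0.1728, 0, 0, 0, 0],
    [-0.2016, -0.1712, 0, 0, 0, 0],
    [0, 0, 0, 0, 0, 0],
    [0, 0, 0, 0, 0, 0],
  ],
)

```text
clock: 2.1
tool_pos: [0.5973, 0.0003, 0.2499]
orientation: [-0.518, -3.098, -0.001]
ft_force: [-0.6, -0.0, -0.0]
opening: 0.0849
finger_force: 0.0
```

```bash
python3 m.py; python3 - <<'E'
from h import *
cap('wrist','w1'); print(pix('w1',[.5983,-.003,.196]),pix('w1',[.5983,-.003,.12]))
E
```

```text
2.1 [-0.189  0.124  1.697  0.     1.322 -1.429] [5.973e-01 3.000e-04 2.499e-01]
to go [-0.0021 -0.0028  0.0699] yaw 161.0068108524852
[309.39064808 287.09708687] [311.91408899 243.13351591]
```

View pics/w1.png

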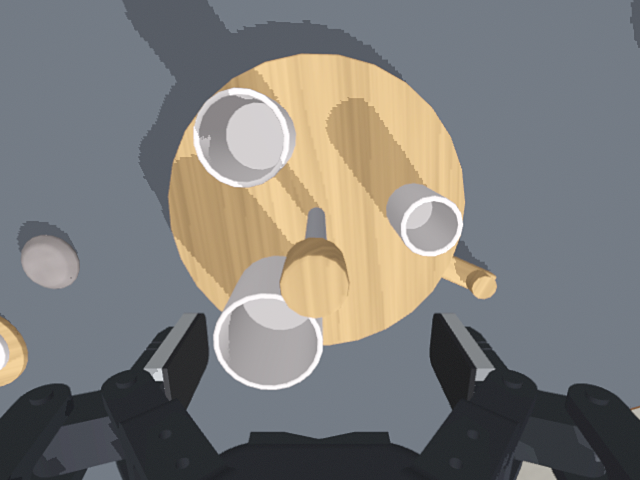

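```bash
python3 - <<'E'
from h import *
for n,u,v,z in [('knob',314,282,.196),('peg',483,287,.03),('UL m',242,137,.112),('UL l',242,137,.122),('low m',268,341,.112),('low l',268,341,.122),('small',431,225,.102)]: print(n,world('w1',u,v,z).round(4))
for n,c in [('UL',((194,137),(291,137))),('low',((214,341),(322,341)))]:
  for z in(.112,.122): print(n,z,np.linalg.norm(world('w1',*c[0],z)-world('w1',*c[1],z)))
c=np.load('pics/w1.npz');print(-c['R'].T@c['t'])
for f,p,z in [('s0',((260,265),(290,265)),.122),('d0',((232,0),(340,0)),0)]: pass
for n,a,b,z in [('large d0',(232,381),(341,381),.122),('med d0',(54,370),(136,370),.112)]:
  q=lambda x:world('d0',290+x[0]/3.2,205+(x[1]-212)/3.2,z)
  print(n,np.linalg.norm(q(a)-q(b)))
E
```

```text
knob [5.964e-01 1.000e-04 1.960e-01]
peg [0.7199 0.1291 0.03  ]
UL m [ 0.5167 -0.0232  0.112 ]
UL l [ 0.5171 -0.0214  0.122 ]
low m [ 0.6642 -0.0623  0.112 ]
low l [ 0.6589 -0.0589  0.122 ]
small [0.6187 0.0817 0.102 ]
UL 0.112 0.06386337923016436
UL 0.122 0.061427716475514156
low 0.112 0.08366988919901146
low 0.122 0.08047883299020542
[0.52691068 0.02653777 0.37420124]
large d0 0.08292953469844187
med d0 0.06342960771169576
```

The wrist view agrees: knob at (314,282), medium jar upper left at (242,137) with a 64 mm mouth, peg at (483,287). The turn needed is −148.5°, which is +2.59 rad about tool z. Descending and gripping.

In the tool's units: 0.025 m is 0.4, 0.02 m is 0.32.

>>> creep_tool(
  segments=[
    [0, 0, 0.32, 0, 0, 0],
    [0, 0, 0.4, 0, 0, 0],
    [0, 0, 0.32, 0, 0, 0],
    [0, 0, 0.08, 0, 0, 0],
    [0, 0, 0, 0, 0, 0],
  ],
)

```text
clock: 2.78
tool_pos: [0.5977, -0.0007, 0.1797]
orientation: [-0.52, -3.098, 0.0]
ft_force: [0.3, -0.6, 1.1]
opening: 0.0849
finger_force: 0.0
```

```bash
python3 m.py
```

```text
2.775 [-0.191  0.197  1.749 -0.     1.196 -1.429] [ 0.5977 -0.0007  0.1797]
to go [-0.0013 -0.002  -0.0003] yaw 160.93826891531495
```

>>> creep_tool(
  segments=[
    [0, 0, 0, 0, 0, 0],
    [0, 0, 0, 0, 0, 0],
    [0, 0, 0, 0, 0, 0],
    [0, 0, 0, 0, 0, 0],
    [0, 0, 0, 0, 0, 0],
    [0, 0, 0, 0, 0, 0],
    [0, 0, 0, 0, 0, 0],
    [0, 0, 0, 0, 0, 0],
  ],
  finger_gap=0.02,
)

```text
clock: 3.78
tool_pos: [0.5976, -0.0023, 0.1812]
orientation: [0.52, 3.098, -0.005]
ft_force: [-4.1, -5.4, 4.9]
opening: 0.0344
finger_force: 60.7
```

Gripped with 60 N. Turning with a ramp up to 0.8 rad/s.

In the tool's units: 0.1 rad is 0.4.

>>> creep_tool(
  segments=[
    [0, 0, 0, 0, 0, 0.12],
    [0, 0, 0, 0, 0, 0.24],
    [0, 0, 0, 0, 0, 0.4],
    [0, 0, 0, 0, 0, 0.4],
    [0, 0, 0, 0, 0, 0.4],
    [0, 0, 0, 0, 0, 0.4],
    [0, 0, 0, 0, 0, 0.4],
    [0, 0, 0, 0, 0, 0.4],
    [0, 0, 0, 0, 0, 0.24],
    [0, 0, 0, 0, 0, 0.12],
    [0, 0, 0, 0, 0, 0.04],
    [0, 0, 0, 0, 0, 0],
  ],
)

```text
clock: 5.28
tool_pos: [0.598, -0.0019, 0.1812]
orientation: [1.671, 2.658, -0.003]
ft_force: [-2.6, -3.8, 6.0]
opening: 0.0347
finger_force: 60.8
```

```bash
python3 m.py
```

```text
5.275 [-0.192  0.195  1.748 -0.002  1.198 -0.639] [ 0.598  -0.0019  0.1812]
to go [-0.0011 -0.0002  0.0012] yaw 115.67799510600376
```

Turned 0.79 rad with low forces; 1.80 rad remain.

In the tool's units: 0.12 rad is 0.48.

>>> creep_tool(
  segments=[
    [0, 0, 0, 0, 0, 0.16],
    [0, 0, 0, 0, 0, 0.32],
    [0, 0, 0, 0, 0, 0.48],
    [0, 0, 0, 0, 0, 0.48],
    [0, 0, 0, 0, 0, 0.48],
    [0, 0, 0, 0, 0, 0.48],
    [0, 0, 0, 0, 0, 0.48],
    [0, 0, 0, 0, 0, 0.4],
    [0, 0, 0, 0, 0, 0.4],
    [0, 0, 0, 0, 0, 0.4],
    [0, 0, 0, 0, 0, 0.4],
    [0, 0, 0, 0, 0, 0.4],
  ],
)

```text
clock: 6.78
tool_pos: [0.5988, -0.002, 0.1812]
orientation: [2.894, 1.215, 0.003]
ft_force: [1.3, -6.8, 3.9]
opening: 0.0345
finger_force: 60.7
```

>>> creep_tool(
  segments=[
    [0, 0, 0, 0, 0, 0.4],
    [0, 0, 0, 0, 0, 0.4],
    [0, 0, 0, 0, 0, 0.4],
    [0, 0, 0, 0, 0, 0.4],
    [0, 0, 0, 0, 0, 0.32],
    [0, 0, 0, 0, 0, 0.24],
    [0, 0, 0, 0, 0, 0.12],
    [0, 0, 0, 0, 0, 0.04],
    [0, 0, 0, 0, 0, 0],
    [0, 0, 0, 0, 0, 0],
  ],
)

```text
clock: 8.02
tool_pos: [0.599, -0.0023, 0.1812]
orientation: [3.121, 0.341, 0.005]
ft_force: [1.3, -7.4, 3.0]
opening: 0.0345
finger_force: 60.6
```

```bash
python3 m.py;python3 - <<'E'
from h import *
cap('wrist','w2');cap('scene','s2')
a=cv2.imread('pics/s2.png')[230:352,250:362];o=np.zeros((480,800,3),np.uint8)
o[:,:]=0; w=cv2.imread('pics/w2.png'); o[:360,:480]=cv2.resize(w,(480,360),interpolation=3)
A=cv2.resize(a,None,fx=2.8,fy=2.8,interpolation=2);o[:A.shape[0],482:482+A.shape[1]]=A
cv2.imwrite('pics/c2.png',o)
E
```

```text
8.025 [-1.920e-01  1.960e-01  1.747e+00 -1.000e-03  1.195e+00  1.161e+00] [ 0.599  -0.0023  0.1812]
to go [-0.0008  0.0005  0.0012] yaw 12.483024952591162
```

View pics/c2.png

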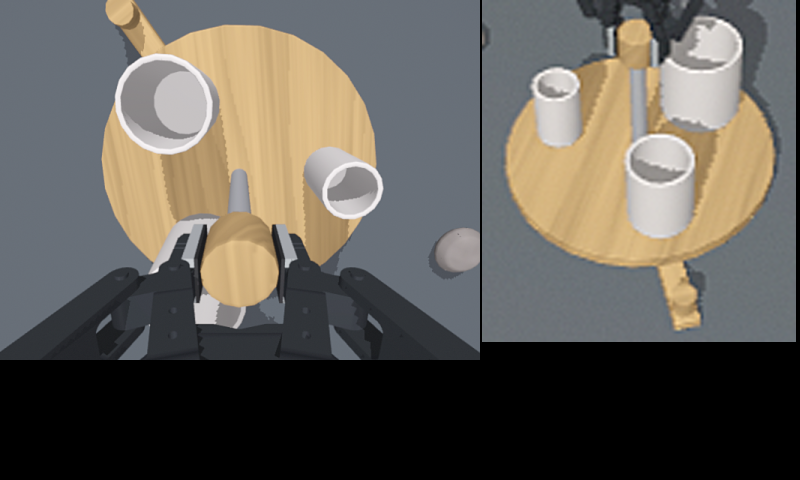

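The medium jar now stands near the peg line (wrist mouth at 221,139, peg at 163,13). Checking numerically.

```bash
python3 - <<'E'
from h import *
k=np.array([.5980,-.001])
S=lambda x,y:('s2',250+(x-482)/2.8,230+y/2.8)
W=lambda x,y:('w2',x*4/3,y*4/3)
for n,a,z in [('med',W(166,104),.112),('small',W(352,190),.102),('peg',W(122,9),.03),('med',S(660,160),.112),('small',S(556,84),.102),('peg',S(684,287),.03)]:
    p=world(*a,z);d=p[:2]-k;print(n,a[0],p.round(4),np.hypot(*d).round(4),np.degrees(np.arctan2(d[1],d[0])).round(1))
E
```

```text
med w2 [0.6582 0.0606 0.112 ] 0.0861 45.7
small w2 [ 0.6259 -0.0813  0.102 ] 0.085 -70.8
peg w2 [0.7212 0.1276 0.03  ] 0.1781 46.2
med s2 [0.6591 0.0622 0.112 ] 0.0879 46.0
small s2 [ 0.6271 -0.0817  0.102 ] 0.0858 -70.2
peg s2 [0.7147 0.1251 0.03  ] 0.1718 47.2
```

The medium jar measures 46–49° and the peg about 47°, so it is within about 2°. The knob is still gripped, so I let it settle briefly and hand in.

>>> creep_tool(
  segments=[
    [0, 0, 0, 0, 0, 0],
    [0, 0, 0, 0, 0, 0],
    [0, 0, 0, 0, 0, 0],
    [0, 0, 0, 0, 0, 0],
  ],
)

```text
clock: 8.62
tool_pos: [0.599, -0.0023, 0.1812]
orientation: [3.121, 0.341, 0.005]
ft_force: [2.2, -7.7, 2.5]
opening: 0.0349
finger_force: 60.6
```

```bash
python3 -c "
from plant import r
print(r.close_job())"
```

```text
the job is handed in; nothing more can be done
None
```

The lid on the round coaster is the medium one; its jar now stands at the front, within about 2–3° of the peg line by the cameras, with the knob still gripped at about 60 N, and the job is handed in (no verdict was returned).

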